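# Cap the inspection camera and park it

## Robot

A 7-joint arm with a two-finger parallel gripper is mounted at the origin on a cart in front of the work surface, level with it; the furniture and walls round the work are solid. World frame = base frame: x ahead of the robot, y to its left, z up, the work surface at z = 0. Lengths are in m, angles in rad, forces in N, time in s.
With the tool pointing down it reaches from about 0.425 to 0.925 m from the base axis. Payload 6.8 kg.
Tool frame: the origin (TCP) lies at the very end of the fingers, on their centre line; the grasp point (between the pads) lies 19 mm behind it; z points along the fingers, y is the line along which they close (so a half turn about z gives the same grasp; the last joint's range is limited). The gripper opens to 88 mm and grips with 3 to 60 N. Pads are 20 mm wide; open, the fingers measure 115 mm over their backs; the gripper's body (75 mm by 178 mm) begins 61 mm behind the grasp point.
Start: joints at [1.055, 0.477, 0.022, 1.555, -0.011, 1.109, -0.083], TCP at [0.268, -0.62, 0.223] pointing down, gripper open.
Joint ranges: [-2.96, 2.96], [-0.34, 2.1], [-1.41, 1.46], [0.24, 2.44], [-1.37, 4.51], [0.17, 1.92], [-2.96, 2.96]. Speed limits (rad/s): [2.39, 2.39, 3.14, 3.14, 3.14, 3.14, 3.14].

## Interface

Orientations are given as a unit quaternion [w, x, y, z].
In Python, from cell import manip gives the robot as it stands.
- The arm moves only by the shell command python3 -m crank 'ROWS' [FORCE]. ROWS is JSON, a list of rows, each an object of numbers: "tx", "ty", "tz": the shift along the tool's x, y, z in mm; "rx", "ry", "rz": the turn, a rotation vector about the tool's x, y, z in degrees; "claw": the closure in counts, from 0 (fully open) to 255 (shut). A call has exactly 5 rows; each row is the pose to reach, as a shift and turn from the pose commanded when the call began, along the tool's axes at that moment; what a row does not reach only later rows make up. A row lasts 1/8 s, in which the tool goes at most 62.5 mm and 10.7 degrees, less where a joint would pass 70% of its speed; a pose out of reach is approached as far as the arm can. A call with a gripper value outside its range is refused whole. The fingers move at their own pace and stop on an object; FORCE is the grip in N (left out, the last holds). Time passes only in rows, so rows that repeat a pose let the fingers close, or fill a call up. It gives the time, the measured TCP pose, the force, the opening and the grip force at its end, in the units of the state.
- manip.get_obs(): the state, without advancing time (a new reading comes with each control period).
- manip.grab_frame(name): name is "scene" or "side" or "wrist"; returns a dict with "image" (384x512x3 uint8, red, green, blue), "fx", "fy", "cx", "cy" (pixels), "rvec" (rotation vector, rad) and "tvec" (3), from world to camera coordinates, as OpenCV has them; the wrist camera has in their place "T_tool_cam" (4x4, takes a point from camera to tool coordinates, whose origin is the TCP and whose axes are the flange's). Camera axes: x right, y down, z forward; pixel columns grow to the right and rows downward; lengths in m; the calibration is good to about 2 mm. The wrist camera is an equidistant fisheye: a pixel r from the principal point sees the ray r / f radians off the axis. A picture is of the moment at which its call begins: read the wrist's pose just before it. There is no depth.
- manip.job_done(): hands the job in; it is judged then, once.
The state is a dict: "time": time; "joints": joint angles; "qd": joint speeds; "effort": joint torques, N m; "eef_pos": TCP position; "eef_rot": TCP orientation; "force": force on the tool from outside, world axes, zero at the start; "moment": the same for the moment, N m; "finger_gap": finger opening in m; "gripper_force": force on a finger pad.
Only numpy, scipy, OpenCV 4.12 (cv2) and the standard library are available. Lean on these libraries where they do the work, as an engineer would, in place of code of your own. Each camera call takes 0.05 s, during which the arm holds its last target. There are 200 camera calls.

## Task

Put the up-looking inspection camera away: push the white lamp well aside from over the lens, then take the black dust cap out of its blue dock by pinching its two orange lugs together, set it flush on the lens barrel and let the lugs spring out so that it latches under the rim. Then, with the cap on, push the camera carriage by its orange post fully home against the red stop, and leave the other things on the bench where they are.

Things in the scene. Friction and masses are not known exactly. Their poses are not given: they have to be found in the camera images.
- lamp (a joint): swing of the white round lamp about its upright hinge post: 0 = lamp over the camera's working position, grows counter-clockwise seen from above (lamp head swings to the right, -y, then round to the back), end stop at 2.0 rad. Stays where it is left; moving it takes about 1.5 N at the head. Aside means beyond 1.5 rad.
- lamp_hinge (a point): point on the lamp's upright hinge axis, level with the lamp head (0.121 m above the bench). A steel post 20 mm thick stands under it.
- lamp_head (a point): centre of the lamp head, a white upright-axis disc 80 mm across and 18 mm thick, its underside 112 mm and its top 134 mm above the bench, 101 mm from the hinge axis. Its rim can be pushed from the side with shut fingers.
- carriage (a joint): position of the camera carriage on its slide, m: 0 = parked against the red end stop (the left end, +y of the slide), 0.145 = the other end. It starts at 0.11 to 0.14, under the lamp. Needs about 4 N to move and stays where it is left.
- lens_rim (a point): centre of the open mouth of the camera's upright grey lens barrel (84 mm outside), level with its dark rim, 72 mm above the bench. Bore 60 mm through a lip 6 mm thick; below the lip the bore widens to 76 mm. z is up, y points along the slide toward the red parking stop, x toward the slide's back.
- push_post (a point): point on the upright orange push post of the carriage, 16 mm thick, top 74 mm above the bench, this point 60 mm above the bench. It stands 64 mm in front of the lens axis and moves with the carriage.
- dock_rim (a point): centre of the mouth of the fixed blue storage dock, level with its rim, 75 mm above the bench. Same bore, lip and groove as the lens barrel; the foot is 110 mm across. Round about: the steel beam of the shelf above runs along y at x = 0.63, its lower edge 0.55 m over the bench (keep the wrist in front of or below it); an open steel case with walls 67 mm high stands between dock and camera, a 34 mm high box in front of the slide.
- cap_grip (a point): middle between the dust cap's two orange lugs, half-way up them. Lugs stand at +y and -y of this frame, 22 mm wide along x, tops 12 mm above this point; outer faces 52 mm apart sprung out, 32 mm pinched to the stops. Starts latched in the dock, frame y within 0.6 rad of the world's. Seated, this point is 18 mm above the mouth's rim; any turn about the vertical fits. Cap weighs about 0.12 kg.
- cap_flange (a point): centre of the underside of the cap's black flange (80 mm across, 4 mm thick); it rests on the rim when seated. Below it a plug 55 mm across reaches 14 mm down, tapering to 46 mm. Each lug carries a tooth 8 to 12 mm below this point: tip 35 mm from the axis when out (caught under a 60 mm lip), 25 mm when pinched.
- tab_a (a joint): inward travel of the lug at +y of the cap: 0 = sprung out (latched if the cap is seated), 0.010 = pinched to the stop. Spring 2 N at 0, 5 N at the stop: a grip of 15 to 25 N pinches both fully and carries the cap.
- tab_b (a joint): the same for the lug at -y of the cap
- phone: black handset, 150x75x11 mm, back left; bystander, origin under its centre
- pliers: blue-handled pliers, 44x138x12 mm, at the right; bystander, origin under their centre
- driver: blue-handled screwdriver, 22x171x23 mm, at the right; bystander, origin under its centre

How it is judged:
On the way, in this order (a step that is already met when the one before it is completed fails the run):
1. the lamp is pushed aside (value of joint lamp above 1.5 rad), for 0.2 s.
2. the cap is lifted clear of the dock with both lugs pinched (z of cap_grip in the frame of dock_rim above 0.045 m and value of joint each of tab_a, tab_b above 0.006 m), for 0.1 s.
3. the cap sits flush on the lens barrel with both lugs sprung out, let go, the carriage not yet parked (horizontal distance between cap_grip and lens_rim below 0.005 m and z of cap_grip in the frame of lens_rim between 0.015 and 0.0205 m and angle between the z axis of cap_grip and the z axis of lens_rim, either way round below 0.06 rad and value of joint each of tab_a, tab_b below 0.003 m and contact force between the fingers and cap below 0.2 N and value of joint carriage above 0.03 m), for 0.3 s.
4. the carriage is home against the red stop with the cap on (horizontal distance between cap_grip and lens_rim below 0.005 m and z of cap_grip in the frame of lens_rim between 0.015 and 0.0205 m and angle between the z axis of cap_grip and the z axis of lens_rim, either way round below 0.06 rad and value of joint each of tab_a, tab_b below 0.003 m and value of joint carriage below 0.004 m), for 0.2 s.
At the end, for the whole second after the job is handed in: The cap sits on the lens barrel: axis within 5 mm of the barrel's, flange within about 3 mm of its rim and level within 0.06 rad, both lugs sprung out (travel under 3 mm) under the lip, at rest; the carriage is within 4 mm of the red stop; the lamp stands beyond 1.5 rad (all of step 4 and value of joint lamp above 1.5 rad and linear speed of cap below 0.02 m/s); the robot touches nothing.
It fails at once if a bystander (handset, pliers, screwdriver) is moved by more than 30 mm (distance of any of phone, pliers, driver from where it was at the start of the episode above 0.03 m).
It also fails if it takes over 72 s, if anything falls off the work surface, if the arm or the gripper's body presses on something with over 40 N, if the wrist force passes 120 N, or if a joint passes its speed limit or range.

## Working session

There is one attempt and no reset: what is moved stays moved. The work goes in short steps, Python scripts to look and compute and a shell command to move; the robot and the scene stay as the last step left them, time stands still between calls to the robot, and variables do not carry over. Pictures are saved under pics/ and viewed, at most 10 in all, crops included, and the job is handed in when it is done.

```bash
mkdir -p pics; ls
cat > h.py <<'E'
import numpy as np,cv2
from cell import manip
from scipy.spatial.transform import Rotation as R
def snap(n,f):
    g=manip.grab_frame(n); cv2.imwrite(f'pics/{f}.png',cv2.cvtColor(np.asarray(g['image']),cv2.COLOR_RGB2BGR)); np.save(f'pics/{f}.npy',{k:v for k,v in g.items()},allow_pickle=True); return g
def load(f): return np.load(f'pics/{f}.npy',allow_pickle=True).item()
def ray(g,u,v):
    M=cv2.Rodrigues(np.array(g['rvec'],float))[0]; t=np.array(g['tvec'],float).ravel()
    d=M.T@np.array([(u-g['cx'])/g['fx'],(v-g['cy'])/g['fy'],1]); return -M.T@t,d
def onz(g,u,v,z):
    o,d=ray(g,u,v); return o+d*(z-o[2])/d[2]
def proj(g,p):
    M=cv2.Rodrigues(np.array(g['rvec'],float))[0]; c=M@np.array(p)+np.array(g['tvec'],float).ravel()
    return g['fx']*c[0]/c[2]+g['cx'],g['fy']*c[1]/c[2]+g['cy']
def wray(g,ob,u,v):
    du,dv=(u-g['cx'])/g['fx'],(v-g['cy'])/g['fy']; th=np.hypot(du,dv); s=np.sin(th)/th if th>1e-9 else 1
    d=np.array([du*s,dv*s,np.cos(th)]); T=np.array(g['T_tool_cam']); q=ob['eef_rot']
    W=R.from_quat([q[1],q[2],q[3],q[0]]).as_matrix()
    return W@T[:3,3]+np.array(ob['eef_pos']),W@T[:3,:3]@d
def wonz(g,ob,u,v,z):
    o,d=wray(g,ob,u,v); return o+d*(z-o[2])/d[2]
E
python3 - <<'E'
from h import *
a=snap('scene','s0');b=snap('side','d0');o=manip.get_obs()
W=R.from_quat(np.roll(o['eef_rot'],-1)).as_matrix()
print(o['eef_pos'],W.round(3),o['finger_gap'],o['time'])
for g in(a,b): print(ray(g,256,192))
E
```

```text
pics
[ 0.26746196 -0.61916932  0.22179844] [[ 0.918  0.397 -0.001]
 [ 0.397 -0.918  0.001]
 [-0.    -0.002 -1.   ]] 0.08771873097702343 0.1
(array([-0.2224563 , -1.15145874,  0.72780523]), array([ 0.54962417,  0.69416547, -0.46530612]))
(array([-0.34643793,  0.30015541,  0.91276833]), array([ 0.7042717 , -0.34516893, -0.62044036]))
```

View pics/s0.png

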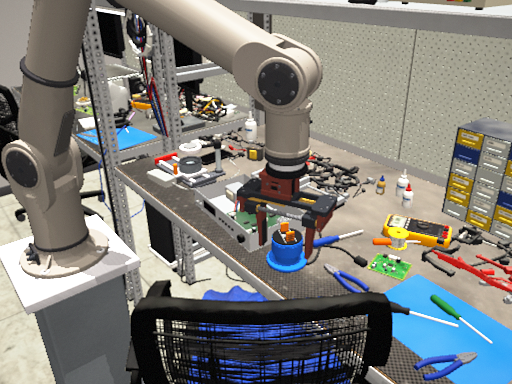

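View pics/d0.png

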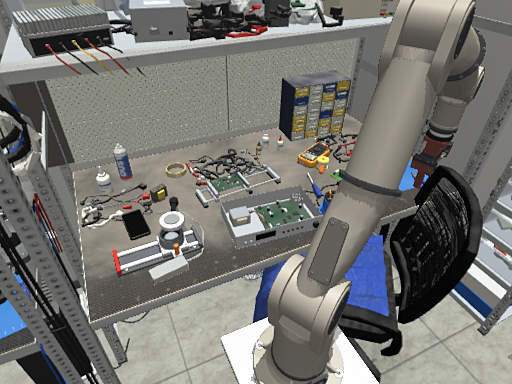

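The scene view shows the dock at about (288,245) with the orange lugs near (290,230), and the lamp at about (190,150). The side view shows the lamp ring at (172,218), the orange post at (178,247) and the red stop at (116,262). Next I'll enlarge these areas.

Run:
```python
from h import *
a=cv2.imread('pics/s0.png');b=cv2.imread('pics/d0.png')
f=lambda i,x,y,w,h,s:cv2.resize(i[y:y+h,x:x+w],None,fx=s,fy=s,interpolation=cv2.INTER_CUBIC)
c=np.zeros((600,800,3),np.uint8)
c[:350,:500]=f(b,105,190,100,70,5); c[:300,500:800]=f(a,260,210,60,60,5); c[350:600,:500]=f(a,145,130,100,50,5)
c[300:600,500:800]=f(b,105,225,100,100,3)
cv2.imwrite('pics/c0.png',c)
```

```text
(no output)
```

View pics/c0.png

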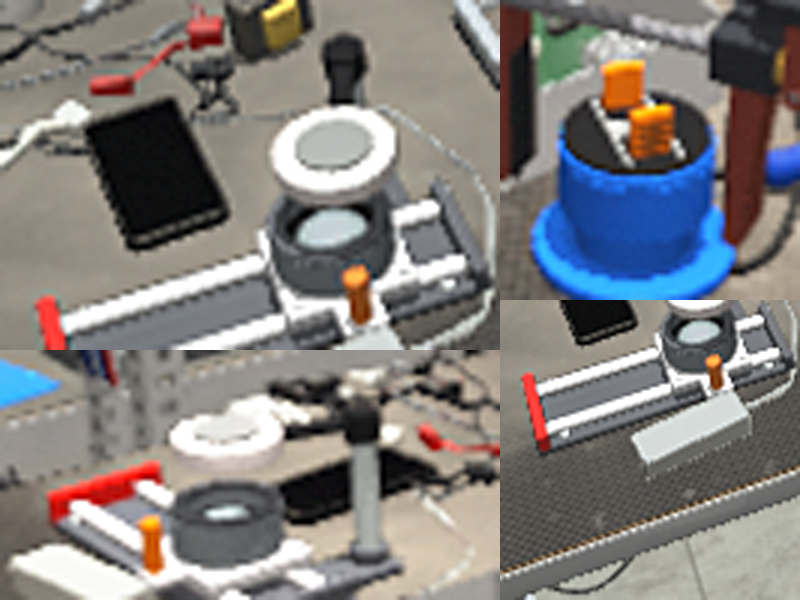

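The enlarged crop shows the lens mouth at scene (190.8,161.4), the lamp disc at scene (190.6,146.6) and side (172.2,219.6), the hinge at scene (217,140), and the dock rim at scene (287.6,239). The lugs are at about (284.6,227) and (290.2,236.4).

Run:
```python
from h import *
a=load('s0');b=load('d0')
P=lambda n,p:print(n,np.round(p,3))
P('lens s',onz(a,190.8,161.4,.072));P('lens d',onz(b,171.4,235.5,.072))
P('lamp s',onz(a,190.6,146.6,.132));P('lamp d',onz(b,172.2,219.6,.132))
P('hinge s',onz(a,217,140,.121));P('hinge base',onz(a,218.6,171,.01));P('hinge d',onz(b,174,199,.121))
P('post s',onz(a,175.2,135+28.5,.074));P('post d',onz(b,176.2,244,.074))
P('dock',onz(a,287.6,239,.075)); P('lugA',onz(a,284.8,223,.105));P('lugB',onz(a,290.4,232,.105))
P('stop s',onz(a,155+11,158,.05));P('stop d',onz(b,115,253,.05)); P('stop d2',onz(b,119,275,.02))
P('box',[onz(b,*q,.034) for q in((105+(650-500)/3,225+150/3),(105+(630-500)/3,225+135/3),(105+240/3,225+95/3),(105+250/3,225+125/3))])
```

```text
lens s [0.522 0.169 0.072]
lens d [0.512 0.191 0.072]
lamp s [0.523 0.163 0.132]
lamp d [0.521 0.178 0.132]
hinge s [0.647 0.178 0.121]
hinge base [0.625 0.146 0.01 ]
hinge d [0.635 0.142 0.121]
post s [0.467 0.186 0.074]
post d [0.466 0.187 0.074]
dock [ 0.446 -0.436  0.075]
lugA [ 0.461 -0.409  0.105]
lugB [ 0.442 -0.45   0.105]
stop s [0.491 0.305 0.05 ]
stop d [0.532 0.374 0.05 ]
stop d2 [0.463 0.378 0.02 ]
box [[0.404 0.276 0.034]
 [0.432 0.291 0.034]
 [0.438 0.17  0.034]
 [0.393 0.172 0.034]]
```

```bash
python3 -m crank '[{"tx":50,"ty":-26,"tz":-16,"rz":5},{"tx":100,"ty":-53,"tz":-32,"rz":10},{"tx":150,"ty":-79,"tz":-48,"rz":15},{"tx":200,"ty":-105,"tz":-64,"rz":20},{"tx":246,"ty":-132,"tz":-80,"rz":23.4}]'
python3 - <<'E'
from h import *
import pickle
o=manip.get_obs();g=snap('wrist','w0');np.save('pics/w0o.npy',o,allow_pickle=True)
print(np.round(g['T_tool_cam'],3),g['fx'],g['cx'],g['cy'],o['eef_pos'],R.from_quat(np.roll(o['eef_rot'],-1)).as_matrix().round(3))
E
```

```text
[[ 0.    -0.961 -0.277  0.076]
 [ 1.     0.     0.001 -0.   ]
 [-0.001 -0.277  0.961 -0.161]
 [ 0.     0.     0.     1.   ]] 297.3186396354542 255.83881129511624 185.79588520909763 [ 0.26746196 -0.61916932  0.22179844] [[ 0.918  0.397 -0.001]
 [ 0.397 -0.918  0.001]
 [-0.    -0.002 -1.   ]]validation failed for argument at $[0]...
```

View pics/w0.png

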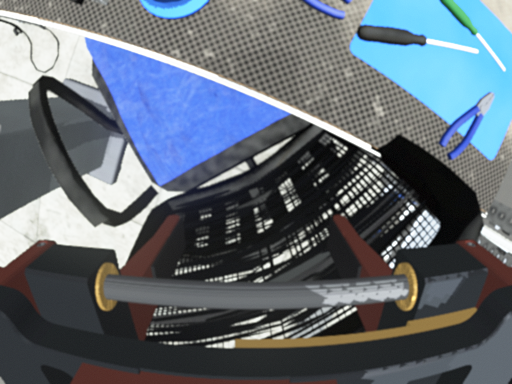

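The call was refused and the arm is still at its start pose, so this picture only shows the chair and the edge of the mat. Each row probably needs every key, so I'll resend it complete.

```bash
python3 -m crank '[{"tx":50,"ty":-26,"tz":-16,"rx":0,"ry":0,"rz":5,"claw":0},{"tx":100,"ty":-53,"tz":-32,"rx":0,"ry":0,"rz":10,"claw":0},{"tx":150,"ty":-79,"tz":-48,"rx":0,"ry":0,"rz":15,"claw":0},{"tx":200,"ty":-105,"tz":-64,"rx":0,"ry":0,"rz":20,"claw":0},{"tx":246,"ty":-132,"tz":-80,"rx":0,"ry":0,"rz":23.4,"claw":0}]'
python3 - <<'E'
from h import *
o=manip.get_obs();g=snap('wrist','w1');np.save('pics/w1o.npy',o,allow_pickle=True)
print(o['eef_pos'],o['force'],R.from_quat(np.roll(o['eef_rot'],-1)).as_matrix().round(3))
E
```

```text
time: 0.78
eef_pos: [0.4423, -0.399, 0.303]
eef_rot: [-0.0, 1.0, -0.001, -0.0]
force: [0.3, -0.6, -0.3]
finger_gap: 0.0878
gripper_force: 0.0
[ 0.44227751 -0.39903417  0.30297252] [ 0.26500501 -0.61578202 -0.25194147] [[ 1.    -0.002 -0.   ]
 [-0.002 -1.     0.   ]
 [-0.    -0.    -1.   ]]
```

View pics/w1.png

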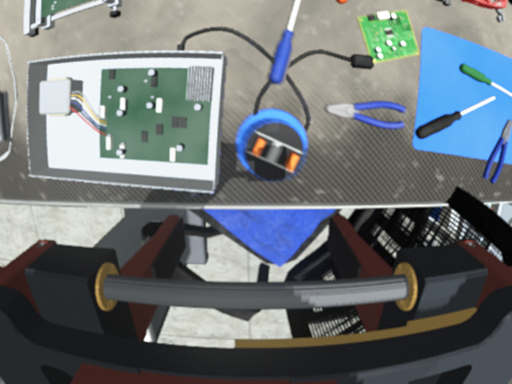

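The wrist view shows the dock ring at about (273,145), with the orange lugs at about (259,148) and (291,160). The case is to its left, the driver behind it and the pliers to its right. I'll locate the lugs and rim by colour mask.

```bash
cat >> h.py <<'E'
def blobs(img,hlo,hhi,smin,vmin,box=None,amin=15):
    h=cv2.cvtColor(np.ascontiguousarray(img),cv2.COLOR_RGB2HSV); m=cv2.inRange(h,(hlo,smin,vmin),(hhi,255,255))
    if box is not None:
        k=np.zeros_like(m);x0,y0,x1,y1=box;k[y0:y1,x0:x1]=1;m=m*k
    n,l,s,c=cv2.connectedComponentsWithStats(m)
    return m,[(s[i],c[i]) for i in range(1,n) if s[i][4]>=amin]
E
python3 - <<'E'
from h import *
g=load('w1');o=np.load('pics/w1o.npy',allow_pickle=True).item();im=g['image']
m,B=blobs(im,5,18,150,120,(235,105,315,185))
for s,c in B: print('or',s,c.round(1),wonz(g,o,*c,.100).round(4))
m,B=blobs(im,100,120,140,70,(230,100,316,186))
for s,c in B: print('bl',s,c.round(1))
ys,xs=np.nonzero(m)
hull=cv2.convexHull(np.c_[xs,ys].astype(np.float32))
for z in(.075,):
  P=np.array([wonz(g,o,*q,z)[:2] for q in hull[:,0]]);print(cv2.minEnclosingCircle(P.astype(np.float32)))
c=cv2.resize(im[100:190,225:325],None,fx=5,fy=5,interpolation=cv2.INTER_CUBIC);cv2.imwrite('pics/c1.png',c[:,:,::-1])
E
```

```text
or [252 138  13  17 146] [258.5 146.1] [ 0.4641 -0.4026  0.1   ]
or [286 153  13  17 117] [292.1 161.1] [ 0.4453 -0.4447  0.1   ]
bl [ 236  109   71   68 1269] [265.1 129.7]
((0.4628792107105255, -0.4194810092449188), 0.04718610271811485)
```

View pics/c1.png

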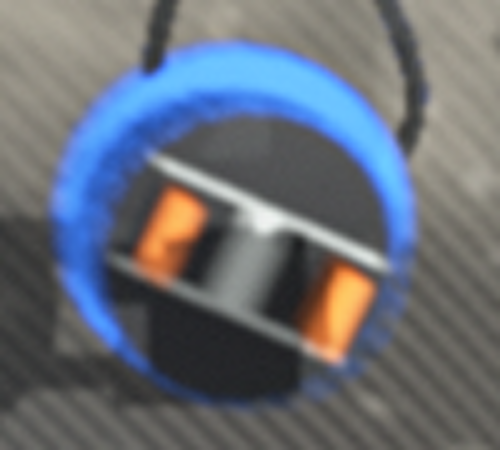

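```bash
python3 -m crank '[{"tx":0,"ty":-60,"tz":0,"rx":0,"ry":0,"rz":0,"claw":255},{"tx":0,"ty":-120,"tz":0,"rx":0,"ry":0,"rz":0,"claw":255},{"tx":0,"ty":-180,"tz":0,"rx":0,"ry":0,"rz":0,"claw":255},{"tx":0,"ty":-240,"tz":0,"rx":0,"ry":0,"rz":0,"claw":255},{"tx":5,"ty":-300,"tz":0,"rx":0,"ry":0,"rz":0,"claw":255}]' 20 && python3 -m crank '[{"tx":0,"ty":-60,"tz":0,"rx":0,"ry":0,"rz":0,"claw":255},{"tx":0,"ty":-120,"tz":0,"rx":0,"ry":0,"rz":0,"claw":255},{"tx":0,"ty":-180,"tz":0,"rx":0,"ry":0,"rz":0,"claw":255},{"tx":0,"ty":-240,"tz":0,"rx":0,"ry":0,"rz":0,"claw":255},{"tx":0,"ty":-270,"tz":0,"rx":0,"ry":0,"rz":0,"claw":255}]'
python3 - <<'E'
from h import *
o=manip.get_obs();g=snap('wrist','w2');np.save('pics/w2o.npy',o,allow_pickle=True)
print(o['eef_pos'])
E
```

```text
time: 1.45
eef_pos: [0.4458, -0.0993, 0.3027]
eef_rot: [0.0, 1.0, -0.0, 0.0]
force: [1.7, -0.4, 1.0]
finger_gap: 0.0414
gripper_force: 0.0
time: 2.08
eef_pos: [0.4458, 0.1723, 0.3027]
eef_rot: [-0.0, 1.0, 0.002, 0.0]
force: [-0.0, -0.1, 0.2]
finger_gap: 0.0001
gripper_force: 0.0
[0.44578626 0.17233292 0.30269217]
```

View pics/w2.png

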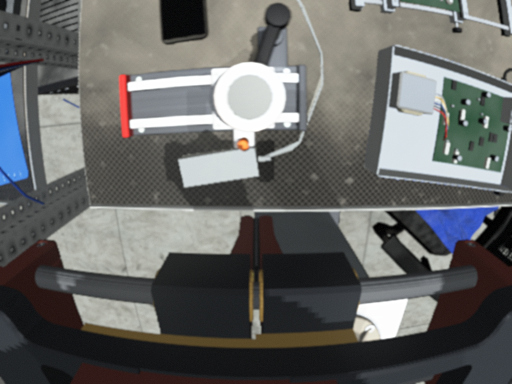

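The wrist view shows the lamp disc at (249,97), the hinge knob at (278,15), the orange post at (242,144), the red stop at x≈125, and the slide along world y.

Run:
```python
from h import *
g=load('w2');o=np.load('pics/w2o.npy',allow_pickle=True).item();im=g['image']
P=lambda n,u,v,z:print(n,wonz(g,o,u,v,z).round(3))
P('lamp',249,97,.132);P('knob',278,15,.14);P('stop b',121,75,.05);P('stop f',125,136,.05);P('rail b l',130,83,.03);P('rail b r',305,72,.03)
P('rail f l',133,131,.03);P('rail f r',305,124,.03);P('phone',184,20,.011)
m,B=blobs(im,5,18,150,120,(220,125,265,160))
for s,c in B: print(s,c,wonz(g,o,*c,.072).round(4))
```

```text
lamp [0.528 0.18  0.132]
knob [0.62  0.149 0.14 ]
stop b [0.57 0.37 0.05]
stop f [0.479 0.367 0.05 ]
rail b l [0.559 0.364 0.03 ]
rail b r [0.568 0.102 0.03 ]
rail f l [0.484 0.362 0.03 ]
rail f r [0.491 0.1   0.03 ]
phone [0.655 0.283 0.011]
[238 139  10  11  78] [242.85897436 144.07692308] [0.4662 0.1896 0.072 ]
```

```bash
python3 -m crank '[{"tx":51,"ty":-55,"tz":20,"rx":0,"ry":0,"rz":0,"claw":255},{"tx":102,"ty":-98,"tz":45,"rx":0,"ry":0,"rz":0,"claw":255},{"tx":102,"ty":-98,"tz":100,"rx":0,"ry":0,"rz":0,"claw":255},{"tx":102,"ty":-98,"tz":150,"rx":0,"ry":0,"rz":0,"claw":255},{"tx":102,"ty":-98,"tz":200,"rx":0,"ry":0,"rz":0,"claw":255}]' && python3 -m crank '[{"tx":-6,"ty":30,"tz":0,"rx":0,"ry":0,"rz":0,"claw":255},{"tx":-15,"ty":55,"tz":0,"rx":0,"ry":0,"rz":0,"claw":255},{"tx":-36,"ty":85,"tz":0,"rx":0,"ry":0,"rz":0,"claw":255},{"tx":-40,"ty":108,"tz":0,"rx":0,"ry":0,"rz":0,"claw":255},{"tx":-41,"ty":134,"tz":0,"rx":0,"ry":0,"rz":0,"claw":255}]' && python3 -m crank '[{"tx":5,"ty":23,"tz":0,"rx":0,"ry":0,"rz":0,"claw":255},{"tx":16,"ty":47,"tz":0,"rx":0,"ry":0,"rz":0,"claw":255},{"tx":28,"ty":63,"tz":0,"rx":0,"ry":0,"rz":0,"claw":255},{"tx":43,"ty":77,"tz":0,"rx":0,"ry":0,"rz":0,"claw":255},{"tx":56,"ty":86,"tz":0,"rx":0,"ry":0,"rz":0,"claw":255}]'
python3 - <<'E'
from h import *
snap('side','d1');print(manip.get_obs()['eef_pos'])
g=snap('scene','s1');im=g['image'];
a=cv2.resize(load('d1')['image'][180:270,110:210],None,fx=4,fy=4);b=cv2.resize(im[120:210,150:250],None,fx=4,fy=4)
cv2.imwrite('pics/c2.png',np.hstack([a,b])[:,:,::-1])
E
```

```text
time: 2.75
eef_pos: [0.5485, 0.2664, 0.1002]
eef_rot: [0.0, 1.0, -0.0, -0.001]
force: [-0.5, -1.0, 0.6]
finger_gap: 0.0004
gripper_force: 0.0
time: 3.38
eef_pos: [0.5074, 0.1327, 0.1027]
eef_rot: [-0.0, 1.0, 0.0, 0.0]
force: [0.2, 1.2, -0.0]
finger_gap: 0.0009
gripper_force: 0.7
time: 4.0
eef_pos: [0.5644, 0.0463, 0.1025]
eef_rot: [-0.0, 1.0, -0.001, -0.0]
force: [-1.3, 1.4, -0.1]
finger_gap: 0.0007
gripper_force: 0.6
[0.56626501 0.04500262 0.10263685]
```

View pics/c2.png

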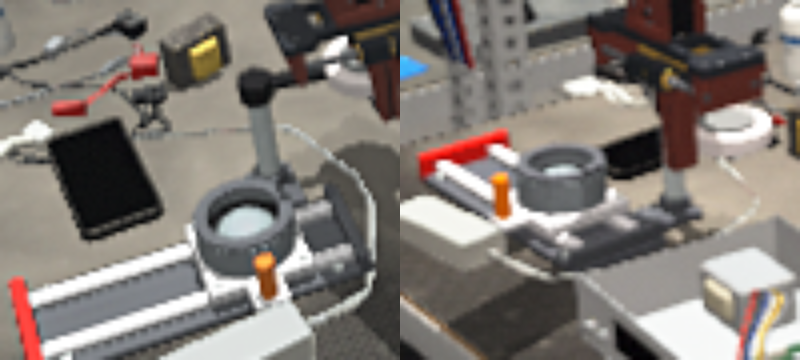

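The lamp has swung to the back right (scene crop about (735,130)) and the lens barrel is now open. I'll retreat and measure both from above.

```bash
python3 -m crank '[{"tx":-40,"ty":0,"tz":0,"rx":0,"ry":0,"rz":0,"claw":255},{"tx":-80,"ty":-20,"tz":-40,"rx":0,"ry":0,"rz":0,"claw":255},{"tx":-120,"ty":-50,"tz":-80,"rx":0,"ry":0,"rz":0,"claw":255},{"tx":-120,"ty":-85,"tz":-130,"rx":0,"ry":0,"rz":0,"claw":255},{"tx":-120,"ty":-110,"tz":-180,"rx":0,"ry":0,"rz":0,"claw":255}]'
python3 - <<'E'
from h import *
manip.get_obs();manip.grab_frame('side')
o=manip.get_obs();g=snap('wrist','w3');np.save('pics/w3o.npy',o,allow_pickle=True)
print(o['eef_pos'],o['qd'])
cv2.imwrite('pics/c3.png',cv2.resize(g['image'][0:180,200:380],None,fx=3.3,fy=3.3,interpolation=cv2.INTER_CUBIC)[:,:,::-1])
E
```

```text
time: 4.72
eef_pos: [0.4425, 0.1591, 0.2846]
eef_rot: [0.0, 1.0, 0.001, 0.001]
force: [1.0, 0.6, 0.1]
finger_gap: 0.0006
gripper_force: 0.0
[0.44532339 0.16417944 0.29135233] [ 0.01249377  0.02385305  0.00694987  0.0405378   0.03146341 -0.15904846
  0.033791  ]
```

View pics/c3.png

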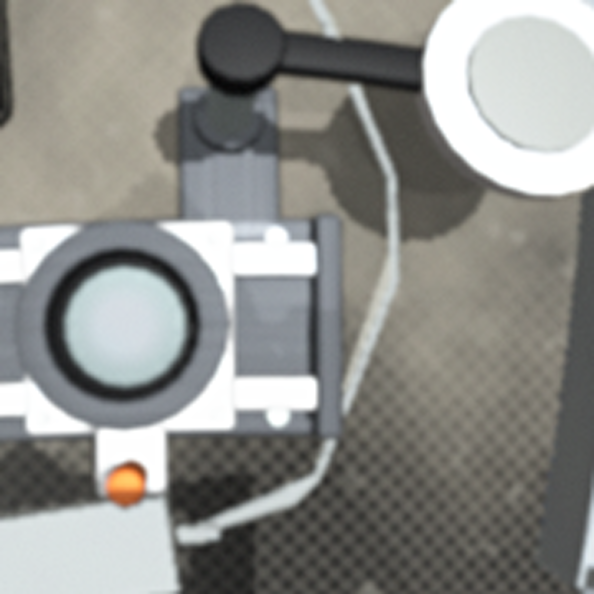

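The crop shows the barrel rim circle centred at full-frame (237.3,98.5), the post top at (238.2,146.7), the lamp at (362.7,24.2) and the knob at (273.6,14.5).

Run:
```python
from h import *
g=load('w3');o=np.load('pics/w3o.npy',allow_pickle=True).item()
P=lambda n,u,v,z:print(n,wonz(g,o,u,v,z).round(4))
P('lens',237.3,98.5,.072);P('rimL',200+19/3.3,98.5,.072);P('rimR',200+228/3.3,98.5,.072);P('rimT',237.3,222/3.3,.072);P('rimB',237.3,428/3.3,.072)
P('post',238.2,146.7,.074)
a=wonz(g,o,362.7,24.2,.134);b=wonz(g,o,273.6,14.5,.14);print(a,b,np.linalg.norm((a-b)[:2]),np.degrees(np.arctan2(*(a-b)[[1,0]])))
s=load('s1');d=load('d1');print(onz(s,190.75,162,.072),onz(d,171,234.5,.072))
```

```text
lens [0.5285 0.189  0.072 ]
rimL [0.5291 0.2295 0.072 ]
rimR [0.5286 0.1488 0.072 ]
rimT [0.5689 0.1892 0.072 ]
rimB [0.4883 0.189  0.072 ]
post [0.4665 0.1878 0.074 ]
[0.61761906 0.04745761 0.134     ] [0.61881116 0.14719409 0.14      ] 0.09974360068085938 -90.68479766921548
[0.51880573 0.16488721 0.072     ] [0.51728559 0.19071183 0.072     ]
```

```bash
python3 -m crank '[{"tx":10,"ty":60,"tz":0,"rx":0,"ry":0,"rz":0,"claw":0},{"tx":10,"ty":120,"tz":0,"rx":0,"ry":0,"rz":0,"claw":0},{"tx":10,"ty":180,"tz":0,"rx":0,"ry":0,"rz":0,"claw":0},{"tx":10,"ty":240,"tz":0,"rx":0,"ry":0,"rz":0,"claw":0},{"tx":10,"ty":300,"tz":0,"rx":0,"ry":0,"rz":0,"claw":0}]' && python3 -m crank '[{"tx":0,"ty":60,"tz":0,"rx":0,"ry":0,"rz":5,"claw":0},{"tx":0,"ty":120,"tz":0,"rx":0,"ry":0,"rz":10,"claw":0},{"tx":0,"ty":180,"tz":20,"rx":0,"ry":0,"rz":15,"claw":0},{"tx":0,"ty":240,"tz":40,"rx":0,"ry":0,"rz":20,"claw":0},{"tx":0,"ty":290,"tz":60,"rx":0,"ry":0,"rz":24,"claw":0}]'
python3 - <<'E'
from h import *
[manip.grab_frame('side') for _ in range(4)]
o=manip.get_obs();g=snap('wrist','w4');np.save('pics/w4o.npy',o,allow_pickle=True)
print(o['eef_pos'],R.from_quat(np.roll(o['eef_rot'],-1)).as_matrix().round(3))
m,B=blobs(g['image'],5,18,150,120,(150,80,360,300))
for s,c in B: print('or',s,c.round(1),wonz(g,o,*c,.100).round(4),wonz(g,o,*c,.105).round(4))
cv2.imwrite('pics/c4.png',cv2.resize(g['image'][120:300,160:340],None,fx=3.3,fy=3.3,interpolation=cv2.INTER_CUBIC)[:,:,::-1])
E
```

```text
time: 5.45
eef_pos: [0.4527, -0.1448, 0.282]
eef_rot: [0.0, 1.0, -0.0, -0.0]
force: [1.2, 0.3, 0.1]
finger_gap: 0.0472
gripper_force: 0.0
time: 6.08
eef_pos: [0.4524, -0.435, 0.2211]
eef_rot: [0.0, 0.978, -0.21, -0.0]
force: [0.2, 0.3, 0.4]
finger_gap: 0.0879
gripper_force: 0.0
[ 0.45236006 -0.43291032  0.22098715] [[ 0.913 -0.408 -0.002]
 [-0.408 -0.913  0.002]
 [-0.003 -0.001 -1.   ]]
or [222 169   8  27 178] [225.8 182.1] [ 0.4627 -0.4051  0.1   ] [ 0.4637 -0.4062  0.105 ]
or [269 169   8  28 170] [272.5 181.4] [ 0.4446 -0.4475  0.1   ] [ 0.4459 -0.4478  0.105 ]
```

View pics/c4.png

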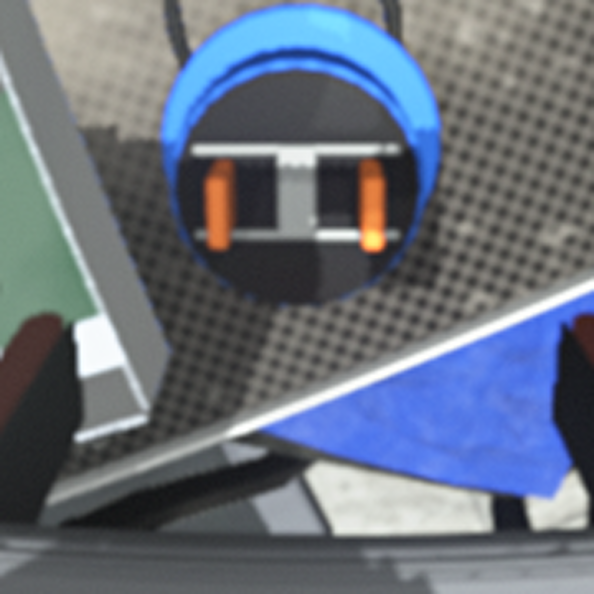

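The crop shows the flange disc centred at full-frame (250.6,176.4). The lugs are lined up with the tool's closing line, at u=225.8 and 272.5, with the lug tops' near edge at v≈195.8.

Run:
```python
from h import *
g=load('w4');o=np.load('pics/w4o.npy',allow_pickle=True).item();W=R.from_quat(np.roll(o['eef_rot'],-1)).as_matrix()
T=lambda p:(W.T@(p-np.array(o['eef_pos']))*1000).round(1)
for n,u,v,z in(('flange',250.6,176.4,.079),('fl L',160+178/3.3,176.4,.079),('fl R',160+420/3.3,176.4,.079),('fl T',250.6,120+70/3.3,.079),('fl B',250.6,120+302/3.3,.079),('lug edge',249.2,195.8,.105),('lugs',249.2,183,.1)):
    p=wonz(g,o,u,v,z);print(n,p.round(4),T(p))
```

```text
flange [ 0.4532 -0.4274  0.079 ] [ -1.2  -5.3 142. ]
fl L [ 0.4691 -0.3919  0.079 ] [ -1.1 -44.2 142. ]
fl R [ 0.4374 -0.4627  0.079 ] [ -1.1  33.4 142. ]
fl T [ 0.4871 -0.4427  0.079 ] [ 36.1  -5.2 141.9]
fl B [ 0.4171 -0.411   0.079 ] [-40.7  -5.5 142.1]
lug edge [ 0.4417 -0.4212  0.105 ] [-14.2  -6.3 116. ]
lugs [ 0.4524 -0.4259  0.1   ] [ -2.5  -6.4 121. ]
```

```bash
python3 -m crank '[{"tx":-2.5,"ty":-6,"tz":40,"rx":0,"ry":0,"rz":0,"claw":0},{"tx":-2.5,"ty":-6,"tz":80,"rx":0,"ry":0,"rz":0,"claw":0},{"tx":-2.5,"ty":-6,"tz":110,"rx":0,"ry":0,"rz":0,"claw":0},{"tx":-2.5,"ty":-6,"tz":130,"rx":0,"ry":0,"rz":0,"claw":0},{"tx":-2.5,"ty":-6,"tz":139,"rx":0,"ry":0,"rz":0,"claw":0}]' 20 && python3 -m crank '[{"tx":0,"ty":0,"tz":0,"rx":0,"ry":0,"rz":0,"claw":255},{"tx":0,"ty":0,"tz":0,"rx":0,"ry":0,"rz":0,"claw":255},{"tx":0,"ty":0,"tz":0,"rx":0,"ry":0,"rz":0,"claw":255},{"tx":0,"ty":0,"tz":0,"rx":0,"ry":0,"rz":0,"claw":255},{"tx":0,"ty":0,"tz":0,"rx":0,"ry":0,"rz":0,"claw":255}]' 20
python3 - <<'E'
from h import *
[manip.grab_frame('side') for _ in range(4)]
o=manip.get_obs();g=snap('wrist','w5');np.save('pics/w5o.npy',o,allow_pickle=True)
print(o['eef_pos'],o['force'],o['moment'],o['finger_gap'],o['gripper_force'])
cv2.imwrite('pics/c5.png',cv2.resize(g['image'][150:330,160:350],None,fx=3.3,fy=3.3,interpolation=cv2.INTER_CUBIC)[:,:,::-1])
E
```

```text
time: 6.95
eef_pos: [0.4538, -0.4254, 0.0834]
eef_rot: [-0.0, 0.978, -0.207, -0.0]
force: [0.5, -0.0, -0.5]
finger_gap: 0.0879
gripper_force: 0.0
time: 7.58
eef_pos: [0.4535, -0.4267, 0.0842]
eef_rot: [0.0, 0.978, -0.208, 0.0]
force: [-1.4, 0.3, 3.9]
finger_gap: 0.0414
gripper_force: 3.6
[ 0.45365022 -0.42664543  0.08430691] [-1.25184224  1.21589181  5.30063034] [ 0.27229774  0.24600291 -0.07143968] 0.031205640057442446 20.012202858924866
```

```bash
python3 -m crank '[{"tx":0,"ty":0,"tz":-5,"rx":0,"ry":0,"rz":0,"claw":255},{"tx":0,"ty":0,"tz":-20,"rx":0,"ry":0,"rz":0,"claw":255},{"tx":0,"ty":0,"tz":-45,"rx":0,"ry":0,"rz":0,"claw":255},{"tx":0,"ty":0,"tz":-80,"rx":0,"ry":0,"rz":0,"claw":255},{"tx":0,"ty":0,"tz":-120,"rx":0,"ry":0,"rz":0,"claw":255}]'
python3 - <<'E'
from h import *
[manip.grab_frame('side') for _ in range(4)]
o=manip.get_obs();g=snap('wrist','w6');np.save('pics/w6o.npy',o,allow_pickle=True)
print(o['eef_pos'],o['force'],o['moment'],o['finger_gap'],o['gripper_force'])
a=load('w5')['image'][150:330,160:340];b=g['image'][150:330,160:340]
cv2.imwrite('pics/c6.png',cv2.resize(np.hstack([a,b]),None,fx=2.2,fy=2.2,interpolation=cv2.INTER_CUBIC)[:,:,::-1])
E
```

```text
time: 8.45
eef_pos: [0.4529, -0.4261, 0.205]
eef_rot: [-0.0, 0.978, -0.208, -0.0]
force: [0.4, -1.0, -1.1]
finger_gap: 0.0314
gripper_force: 20.0
[ 0.453473  -0.4265601  0.2045964] [ 0.66596844 -0.11018416 -2.85284032] [0.0770998  0.07374684 0.04303676] 0.031101408243249515 19.99516725540161
```

View pics/c6.png

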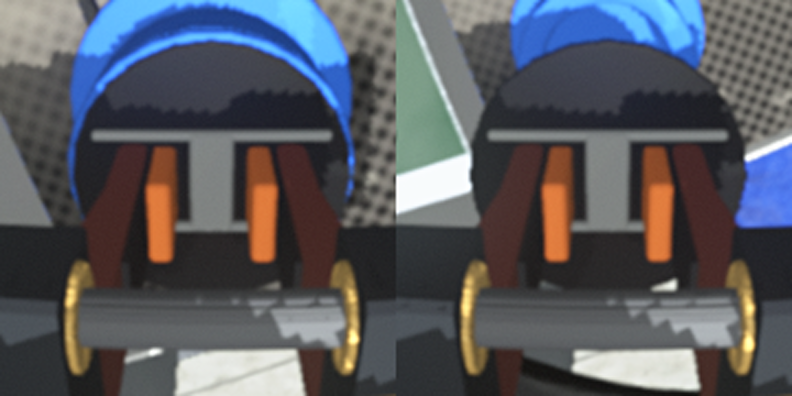

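The right half shows the cap lifted out of the dock and held square between both pinched lugs, with a 31 mm gap and 20 N. My picture viewing is used up, so I'll work numerically from here. Next I'll carry the cap to just in front of the lens and re-measure the bore.

```bash
python3 -m crank '[{"tx":-10,"ty":-22,"tz":0,"rx":0,"ry":0,"rz":-5,"claw":255},{"tx":-26,"ty":-59,"tz":0,"rx":0,"ry":0,"rz":-10,"claw":255},{"tx":-45,"ty":-100,"tz":0,"rx":0,"ry":0,"rz":-15,"claw":255},{"tx":-65,"ty":-145,"tz":0,"rx":0,"ry":0,"rz":-20,"claw":255},{"tx":-86,"ty":-192,"tz":0,"rx":0,"ry":0,"rz":-24,"claw":255}]' && python3 -m crank '[{"tx":0,"ty":-50,"tz":0,"rx":0,"ry":0,"rz":0,"claw":255},{"tx":0,"ty":-100,"tz":0,"rx":0,"ry":0,"rz":0,"claw":255},{"tx":0,"ty":-150,"tz":0,"rx":0,"ry":0,"rz":0,"claw":255},{"tx":0,"ty":-200,"tz":0,"rx":0,"ry":0,"rz":0,"claw":255},{"tx":0,"ty":-250,"tz":0,"rx":0,"ry":0,"rz":0,"claw":255}]' && python3 -m crank '[{"tx":0,"ty":-45,"tz":0,"rx":0,"ry":0,"rz":0,"claw":255},{"tx":0,"ty":-90,"tz":0,"rx":0,"ry":0,"rz":0,"claw":255},{"tx":0,"ty":-125,"tz":0,"rx":0,"ry":0,"rz":0,"claw":255},{"tx":0,"ty":-148,"tz":0,"rx":0,"ry":0,"rz":0,"claw":255},{"tx":0,"ty":-156,"tz":0,"rx":0,"ry":0,"rz":0,"claw":255}]'
python3 - <<'E'
from h import *
[manip.grab_frame('side') for _ in range(4)]
o=manip.get_obs();g=snap('wrist','w7');np.save('pics/w7o.npy',o,allow_pickle=True)
print(o['eef_pos'],R.from_quat(np.roll(o['eef_rot'],-1)).as_matrix().round(3),o['finger_gap'])
# cap in tool frame from w6
g6=load('w6');o6=np.load('pics/w6o.npy',allow_pickle=True).item();W=R.from_quat(np.roll(o6['eef_rot'],-1)).as_matrix();e=np.array(o6['eef_pos']);z=e[2]-.0053
for u,v in((257,168.2),(194.5,225),(319,225)): print((W.T@(wonz(g6,o6,u,v,z)-e)*1000).round(1))
# bore
im=g['image'];v=cv2.cvtColor(np.ascontiguousarray(im),cv2.COLOR_RGB2GRAY)
for th in(45,55,65,75):
  m=(v<th).astype(np.uint8);m[:, :150]=0;m[:,360:]=0
  cs,_=cv2.findContours(m,cv2.RETR_EXTERNAL,cv2.CHAIN_APPROX_NONE)
  for c in cs:
    if cv2.contourArea(c)<600: continue
    P=np.array([wonz(g,o,*q,.072)[:2] for q in c[:,0]]).astype(np.float32);k=cv2.minEnclosingCircle(P);l,t,w,h=cv2.boundingRect(c)
    el=cv2.fitEllipse(P);print(th,(l,t,w,h),np.round(k[0],4),round(k[1],4),np.round(el[0],4),np.round(el[1],4))
E
```

```text
time: 9.32
eef_pos: [0.4518, -0.2143, 0.2022]
eef_rot: [-0.001, 1.0, 0.001, -0.001]
force: [1.1, -0.4, -0.3]
finger_gap: 0.0312
gripper_force: 20.0
time: 9.95
eef_pos: [0.4519, 0.0353, 0.2025]
eef_rot: [0.0, 1.0, -0.0, -0.001]
force: [0.2, -0.3, -0.6]
finger_gap: 0.0314
gripper_force: 20.0
time: 10.58
eef_pos: [0.4521, 0.1909, 0.2025]
eef_rot: [0.0, 1.0, 0.001, -0.001]
force: [0.1, -1.2, -0.9]
finger_gap: 0.0312
gripper_force: 20.0
[0.45308289 0.18861941 0.20307554] [[ 1.    -0.002 -0.001]
 [-0.002 -1.    -0.001]
 [-0.001  0.001 -1.   ]] 0.031113656254556903
[38.4  0.8  5.4]
[  2.7 -37.8   5.3]
[ 2.7 39.3  5.3]
45 (150, 342, 210, 42) [0.1225 0.1922] 0.1749 [0.1616 0.1936] [0.102  0.5465]
45 (296, 309, 64, 28) [0.263  0.0926] 0.0493 [0.2573 0.1014] [0.0464 0.0909]
45 (150, 253, 66, 84) [0.2984 0.2907] 0.0768 [0.2936 0.288 ] [0.0896 0.1482]
45 (211, 215, 149, 93) [0.3525 0.1492] 0.0952 [0.3575 0.1558] [0.0988 0.1684]
45 (192, 180, 126, 68) [0.4004 0.1895] 0.0682 [0.4061 0.1926] [0.0845 0.1237]
45 (225, 74, 59, 58) [0.5287 0.1898] 0.029 [0.5287 0.19  ] [0.0566 0.0568]
45 (150, 0, 55, 30
[... 356 characters left out ...]
0.0695]
65 (150, 341, 210, 43) [0.1206 0.1912] 0.1757 [0.1623 0.1926] [0.104  0.5428]
65 (150, 148, 210, 190) [0.3211 0.1936] 0.1669 [0.3306 0.1889] [0.2382 0.2665]
65 (224, 73, 61, 60) [0.5286 0.19  ] 0.0296 [0.5286 0.1901] [0.0576 0.0578]
65 (150, 0, 58, 35) [0.6262 0.2664] 0.0337 [0.6227 0.2692] [0.0367 0.0688]
75 (150, 341, 210, 43) [0.1206 0.1912] 0.1757 [0.1627 0.1926] [0.1049 0.5416]
75 (150, 162, 46, 53) [0.4434 0.2726] 0.0307 [0.439  0.2608] [0.0503 0.0738]
75 (150, 145, 210, 193) [0.3224 0.1945] 0.1683 [0.333  0.1888] [0.2408 0.2683]
75 (224, 73, 61, 60) [0.5286 0.19  ] 0.0296 [0.5286 0.19  ] [0.058  0.0582]
75 (150, 0, 58, 35) [0.6267 0.2659] 0.0339 [0.6227 0.2693] [0.0366 0.071 ]
```

```bash
python3 -m crank '[{"tx":20,"ty":-2,"tz":0,"rx":0,"ry":0,"rz":0,"claw":255},{"tx":45,"ty":-2,"tz":0,"rx":0,"ry":0,"rz":0,"claw":255},{"tx":70,"ty":-2,"tz":30,"rx":0,"ry":0,"rz":0,"claw":255},{"tx":77,"ty":-2,"tz":70,"rx":0,"ry":0,"rz":0,"claw":255},{"tx":77,"ty":-2,"tz":95,"rx":0,"ry":0,"rz":0,"claw":255}]'
python3 - <<'E'
from h import *
[manip.grab_frame('side') for _ in range(4)]
o=manip.get_obs();g=snap('wrist','w8');np.save('pics/w8o.npy',o,allow_pickle=True)
print(o['eef_pos'],o['force'],R.from_quat(np.roll(o['eef_rot'],-1)).as_matrix().round(3))
# post in view? grey barrel?
m,B=blobs(g['image'],5,18,150,120)
for s,c in B: print('or',s,c.round(1),wonz(g,o,*c,.1).round(4))
E
```

```text
time: 11.45
eef_pos: [0.5303, 0.1898, 0.1066]
eef_rot: [0.001, 1.0, -0.002, -0.001]
force: [-0.8, -0.3, -1.2]
finger_gap: 0.0314
gripper_force: 20.0
[0.53039881 0.19113902 0.10893347] [-0.30431381 -0.84862461 -1.64958598] [[ 1.    -0.002 -0.   ]
 [-0.002 -1.    -0.   ]
 [-0.     0.    -1.   ]]
or [226 218  12  51 472] [232.3 245. ] [0.5177 0.2062 0.1   ]
or [274 218  12  51 523] [278.9 244.3] [0.5182 0.1762 0.1   ]
```

```bash
python3 -m crank '[{"tx":0,"ty":0,"tz":6,"rx":0,"ry":0,"rz":0,"claw":255},{"tx":0,"ty":0,"tz":12,"rx":0,"ry":0,"rz":0,"claw":255},{"tx":0,"ty":0,"tz":16,"rx":0,"ry":0,"rz":0,"claw":255},{"tx":0,"ty":0,"tz":19,"rx":0,"ry":0,"rz":0,"claw":255},{"tx":0,"ty":0,"tz":21,"rx":0,"ry":0,"rz":0,"claw":255}]'
python3 -m crank '[{"tx":0,"ty":0,"tz":2,"rx":0,"ry":0,"rz":0,"claw":255},{"tx":0,"ty":0,"tz":4,"rx":0,"ry":0,"rz":0,"claw":255},{"tx":0,"ty":0,"tz":5,"rx":0,"ry":0,"rz":0,"claw":255},{"tx":0,"ty":0,"tz":5,"rx":0,"ry":0,"rz":0,"claw":255},{"tx":0,"ty":0,"tz":5,"rx":0,"ry":0,"rz":0,"claw":255}]'
python3 -c "
from h import *
o=manip.get_obs();print(o['eef_pos'],o['force'],o['moment'])"
```

```text
time: 12.32
eef_pos: [0.5302, 0.1919, 0.0874]
eef_rot: [0.0, 1.0, -0.0, -0.0]
force: [-0.0, -0.8, -2.1]
finger_gap: 0.0315
gripper_force: 20.0
time: 12.95
eef_pos: [0.5303, 0.1919, 0.0827]
eef_rot: [-0.0, 1.0, -0.0, 0.0]
force: [-0.5, -0.1, -1.0]
finger_gap: 0.0314
gripper_force: 20.0
[0.53029019 0.19193097 0.0827209 ] [-0.46630122 -0.09188827 -1.00579354] [8.52924698e-02 3.38586332e-02 3.11804499e-05]
```

```bash
python3 -m crank '[{"tx":0,"ty":0,"tz":1,"rx":0,"ry":0,"rz":0,"claw":255},{"tx":0,"ty":0,"tz":2,"rx":0,"ry":0,"rz":0,"claw":255},{"tx":0,"ty":0,"tz":2.5,"rx":0,"ry":0,"rz":0,"claw":255},{"tx":0,"ty":0,"tz":2.5,"rx":0,"ry":0,"rz":0,"claw":255},{"tx":0,"ty":0,"tz":2.5,"rx":0,"ry":0,"rz":0,"claw":255}]'
python3 -c "
from h import *
o=manip.get_obs();print(o['eef_pos'],o['force'],o['moment'])"
```

```text
time: 13.58
eef_pos: [0.5304, 0.1919, 0.0813]
eef_rot: [0.0, 1.0, -0.0, 0.0]
force: [-2.6, -1.2, 9.1]
finger_gap: 0.0312
gripper_force: 20.0
[0.5303985  0.19191518 0.08126674] [-2.637207   -1.21673211  9.06094353] [-0.40199137  0.69850035  0.04856304]
```

```bash
python3 -m crank '[{"tx":0,"ty":0,"tz":0,"rx":0,"ry":0,"rz":0,"claw":0},{"tx":0,"ty":0,"tz":0,"rx":0,"ry":0,"rz":0,"claw":0},{"tx":0,"ty":0,"tz":0,"rx":0,"ry":0,"rz":0,"claw":0},{"tx":0,"ty":0,"tz":0,"rx":0,"ry":0,"rz":0,"claw":0},{"tx":0,"ty":0,"tz":0,"rx":0,"ry":0,"rz":0,"claw":0}]'
python3 -m crank '[{"tx":0,"ty":0,"tz":-10,"rx":0,"ry":0,"rz":0,"claw":0},{"tx":0,"ty":0,"tz":-30,"rx":0,"ry":0,"rz":0,"claw":0},{"tx":0,"ty":0,"tz":-60,"rx":0,"ry":0,"rz":0,"claw":0},{"tx":-10,"ty":0,"tz":-100,"rx":0,"ry":0,"rz":0,"claw":0},{"tx":-30,"ty":0,"tz":-130,"rx":0,"ry":0,"rz":0,"claw":0}]'
python3 - <<'E'
from h import *
[manip.grab_frame('side') for _ in range(4)]
o=manip.get_obs();g=snap('wrist','w9');np.save('pics/w9o.npy',o,allow_pickle=True)
print(o['eef_pos'],o['force'])
m,B=blobs(g['image'],5,18,150,120)
for s,c in B: print('or',s,c.round(1),wonz(g,o,*c,.09).round(4))
h=cv2.cvtColor(g['image'],cv2.COLOR_RGB2GRAY)
for th in(35,45,55,65,75):
  mm=(h<th).astype(np.uint8);cs,_=cv2.findContours(mm,cv2.RETR_EXTERNAL,cv2.CHAIN_APPROX_NONE)
  for c in cs:
    l,t,w,k=cv2.boundingRect(c)
    if 45<w<110 and 45<k<110:
      P=np.array([wonz(g,o,*q,.076)[:2] for q in c[:,0]]).astype(np.float32);print(th,(l,t,w,k),cv2.minEnclosingCircle(P))
E
```

```text
time: 14.2
eef_pos: [0.5302, 0.1918, 0.08]
eef_rot: [0.0, 1.0, -0.0, -0.0]
force: [0.1, 1.1, -0.3]
finger_gap: 0.078
gripper_force: 0.0
time: 14.82
eef_pos: [0.5008, 0.1923, 0.2124]
eef_rot: [-0.001, 1.0, -0.001, 0.001]
force: [0.1, -0.3, -0.3]
finger_gap: 0.0882
gripper_force: 0.0
[0.50055984 0.19187263 0.21088231] [ 0.44483361 -1.02642221  0.12475784]
or [227 142   9  25 155] [231.2 153.5] [0.5278 0.2154 0.09  ]
or [277 142   8  25 143] [280.3 153.9] [0.5273 0.1681 0.09  ]
or [253 201  12  13 129] [258.4 206.8] [0.4733 0.1891 0.09  ]
35 (152, 0, 57, 67) ((0.6562619209289551, 0.26941347122192383), 0.04590393602848053)
45 (152, 0, 57, 67) ((0.6562387347221375, 0.2689124047756195), 0.046247076243162155)
55 (218, 140, 77, 58) ((0.5079161524772644, 0.19090858101844788), 0.04318774491548538)
55 (152, 0, 59, 68) ((0.6541885137557983, 0.2689124345779419), 0.047819264233112335)
65 (217, 136, 79, 63) ((0.5106004476547241, 0.19220736622810364), 0.04752468317747116)
65 (151, 0, 61, 70) ((0.6537837386131287, 0.26997655630111694), 0.04830368980765343)
75 (291, 31, 89, 46) ((0.6301706433296204, 0.11064448207616806), 0.047047145664691925)
75 (151, 0, 61, 72) ((0.6542508602142334, 0.26897454261779785), 0.04857862368226051)
```

```bash
python3 -m crank '[{"tx":-20,"ty":20,"tz":0,"rx":0,"ry":0,"rz":0,"claw":255},{"tx":-37,"ty":42,"tz":0,"rx":0,"ry":0,"rz":0,"claw":255},{"tx":-37,"ty":42,"tz":20,"rx":0,"ry":0,"rz":0,"claw":255},{"tx":-37,"ty":42,"tz":40,"rx":0,"ry":0,"rz":0,"claw":255},{"tx":-37,"ty":42,"tz":70,"rx":0,"ry":0,"rz":0,"claw":255}]' && python3 -m crank '[{"tx":0,"ty":0,"tz":20,"rx":0,"ry":0,"rz":0,"claw":255},{"tx":0,"ty":0,"tz":45,"rx":0,"ry":0,"rz":0,"claw":255},{"tx":0,"ty":0,"tz":70,"rx":0,"ry":0,"rz":0,"claw":255},{"tx":0,"ty":0,"tz":88,"rx":0,"ry":0,"rz":0,"claw":255},{"tx":0,"ty":0,"tz":93,"rx":0,"ry":0,"rz":0,"claw":255}]' && python3 -m crank '[{"tx":0,"ty":-6,"tz":0,"rx":0,"ry":0,"rz":0,"claw":255},{"tx":0,"ty":-12,"tz":0,"rx":0,"ry":0,"rz":0,"claw":255},{"tx":0,"ty":-18,"tz":0,"rx":0,"ry":0,"rz":0,"claw":255},{"tx":-1,"ty":-26,"tz":0,"rx":0,"ry":0,"rz":0,"claw":255},{"tx":-1,"ty":-36,"tz":0,"rx":0,"ry":0,"rz":0,"claw":255}]'
python3 -c "
from h import *
o=manip.get_obs();print(o['eef_pos'],o['force'])"
```

```text
time: 15.7
eef_pos: [0.4636, 0.1496, 0.1388]
eef_rot: [-0.0, 1.0, -0.001, -0.0]
force: [1.5, 0.5, -0.7]
finger_gap: 0.0412
gripper_force: 0.0
time: 16.32
eef_pos: [0.462, 0.1493, 0.0451]
eef_rot: [0.001, 1.0, -0.0, -0.002]
force: [0.0, 0.2, 0.6]
finger_gap: 0.0003
gripper_force: 0.0
time: 16.95
eef_pos: [0.4629, 0.185, 0.0476]
eef_rot: [0.001, 1.0, -0.001, 0.0]
force: [0.9, -4.6, 3.7]
finger_gap: 0.0006
gripper_force: 2.4
[0.46290394 0.18497496 0.04756652] [ 0.89845702 -4.58189734  3.67509504]
```

```bash
python3 -m crank '[{"tx":-0.5,"ty":-12,"tz":0,"rx":0,"ry":0,"rz":0,"claw":255},{"tx":-1,"ty":-24,"tz":0,"rx":0,"ry":0,"rz":0,"claw":255},{"tx":-1,"ty":-36,"tz":0,"rx":0,"ry":0,"rz":0,"claw":255},{"tx":-1.5,"ty":-48,"tz":0,"rx":0,"ry":0,"rz":0,"claw":255},{"tx":-2,"ty":-60,"tz":0,"rx":0,"ry":0,"rz":0,"claw":255}]' && python3 -m crank '[{"tx":0,"ty":-8,"tz":0,"rx":0,"ry":0,"rz":0,"claw":255},{"tx":-0.5,"ty":-16,"tz":0,"rx":0,"ry":0,"rz":0,"claw":255},{"tx":-1,"ty":-24,"tz":0,"rx":0,"ry":0,"rz":0,"claw":255},{"tx":-1,"ty":-30,"tz":0,"rx":0,"ry":0,"rz":0,"claw":255},{"tx":-1,"ty":-34,"tz":0,"rx":0,"ry":0,"rz":0,"claw":255}]'
```

```text
time: 17.58
eef_pos: [0.4614, 0.2454, 0.0476]
eef_rot: [0.001, 1.0, -0.001, 0.001]
force: [3.8, -4.4, 2.0]
finger_gap: 0.0002
gripper_force: 2.4
time: 18.2
eef_pos: [0.4598, 0.2797, 0.0473]
eef_rot: [0.0, 1.0, -0.001, 0.0]
force: [2.7, -4.5, 2.4]
finger_gap: 0.0003
gripper_force: 2.2
```

```bash
python3 -m crank '[{"tx":0,"ty":-2,"tz":0,"rx":0,"ry":0,"rz":0,"claw":255},{"tx":0,"ty":-4,"tz":0,"rx":0,"ry":0,"rz":0,"claw":255},{"tx":0,"ty":-6,"tz":0,"rx":0,"ry":0,"rz":0,"claw":255},{"tx":0,"ty":-8,"tz":0,"rx":0,"ry":0,"rz":0,"claw":255},{"tx":0,"ty":-10,"tz":0,"rx":0,"ry":0,"rz":0,"claw":255}]'; python3 -m crank '[{"tx":0,"ty":-1,"tz":0,"rx":0,"ry":0,"rz":0,"claw":255},{"tx":0,"ty":-2,"tz":0,"rx":0,"ry":0,"rz":0,"claw":255},{"tx":0,"ty":-3,"tz":0,"rx":0,"ry":0,"rz":0,"claw":255},{"tx":0,"ty":-4,"tz":0,"rx":0,"ry":0,"rz":0,"claw":255},{"tx":0,"ty":-5,"tz":0,"rx":0,"ry":0,"rz":0,"claw":255}]'
```

```text
time: 18.82
eef_pos: [0.4595, 0.2867, 0.0471]
eef_rot: [0.003, 1.0, -0.001, -0.0]
force: [1.8, -15.0, 11.4]
finger_gap: 0.0008
gripper_force: 7.6
time: 19.45
eef_pos: [0.4594, 0.2867, 0.0471]
eef_rot: [0.006, 1.0, -0.003, -0.001]
force: [0.0, -25.6, 21.5]
finger_gap: 0.0003
gripper_force: 12.8
```

```bash
python3 -m crank '[{"tx":0,"ty":8,"tz":0,"rx":0,"ry":0,"rz":0,"claw":255},{"tx":0,"ty":20,"tz":0,"rx":0,"ry":0,"rz":0,"claw":255},{"tx":-5,"ty":30,"tz":-30,"rx":0,"ry":0,"rz":0,"claw":255},{"tx":-10,"ty":30,"tz":-80,"rx":0,"ry":0,"rz":0,"claw":255},{"tx":-15,"ty":20,"tz":-140,"rx":0,"ry":0,"rz":0,"claw":255}]'; python3 -m crank '[{"tx":0,"ty":0,"tz":-50,"rx":0,"ry":0,"rz":0,"claw":255},{"tx":0,"ty":0,"tz":-80,"rx":0,"ry":0,"rz":0,"claw":255},{"tx":0,"ty":0,"tz":-80,"rx":0,"ry":0,"rz":0,"claw":255},{"tx":0,"ty":0,"tz":-80,"rx":0,"ry":0,"rz":0,"claw":255},{"tx":0,"ty":0,"tz":-80,"rx":0,"ry":0,"rz":0,"claw":255}]'
python3 - <<'E'
from h import *
[manip.grab_frame('side') for _ in range(4)]
o=manip.get_obs();g=snap('wrist','w10')
print(o['eef_pos'],o['force'])
m,B=blobs(g['image'],5,18,150,120)
for s,c in B:
  print('or',s,c.round(1),wonz(g,o,*c,.09).round(4),wonz(g,o,*c,.074).round(4))
m,B=blobs(g['image'],0,4,180,120,amin=60)
for s,c in B: print('red',s,c.round(1),wonz(g,o,*c,.05).round(4))
h=cv2.cvtColor(g['image'],cv2.COLOR_RGB2HSV);mm=cv2.inRange(h,(0,0,215),(180,40,255))
n,l,s,c=cv2.connectedComponentsWithStats(mm)
for i in range(1,n):
  if s[i][4]>300: print('white',s[i],wonz(g,o,*c[i],.134).round(3))
E
```

```text
time: 20.08
eef_pos: [0.4428, 0.2744, 0.1875]
eef_rot: [0.0, 1.0, -0.0, -0.002]
force: [1.0, 1.3, -0.7]
finger_gap: 0.0005
gripper_force: 0.0
time: 20.7
eef_pos: [0.4435, 0.2746, 0.2656]
eef_rot: [0.001, 1.0, -0.0, -0.001]
force: [0.4, 0.0, 0.1]
finger_gap: 0.0004
gripper_force: 0.0
[0.44400525 0.27483889 0.26641468] [-0.64185652  0.8220811   0.54188321]
or [203  88   7  20 101] [206.2  97.6] [0.526  0.3306 0.09  ] [0.5262 0.3332 0.074 ]
or [244  88   7  19  81] [246.6  97.5] [0.5252 0.2848 0.09  ] [0.5254 0.2853 0.074 ]
or [227 142  12  15 129] [232.6 149.2] [0.4661 0.3013 0.09  ] [0.4636 0.3025 0.074 ]
red [178  66  10  71 210] [183.  106.5] [0.5164 0.3676 0.05  ]
white [ 424    0   88  119 4111] [0.596 0.036 0.134]
white [ 224   64  149   86 3104] [0.522 0.23  0.134]
white [185  66  32  19 308] [0.549 0.331 0.134]
white [ 447  113   65   70 2411] [0.479 0.009 0.134]
white [187 116  33  17 316] [0.498 0.33  0.134]
white [ 245  151   96   42 2502] [0.45  0.241 0.134]
white [ 357  298   82   37 1749] [0.243 0.069 0.134]
```

Run:
```python
from h import *
g=load('w10');im=g['image'];o=manip.get_obs()
h=cv2.cvtColor(im,cv2.COLOR_RGB2GRAY)
for v in (67,70,73,76,80,84,88,106,120,124,128,131):
    print(v,h[v,172:224:2])
print(im[106,174:200])
for u in (186,188,190): print(u,[wonz(g,o,u,106,z).round(4)[1] for z in(.03,.04,.05)])
# red contour top extents
m,B=blobs(im,0,4,150,60,(170,50,200,150))
for s,c in B: print(s)
```

```text
67 [149 147 135 136 145 128  69 103 145 144 146 147 160 191 255 255 255 255
 255 255 255 255 183  75  69  72]
70 [147 139 133 140 149 134  60  90 154 158 154 234 255 253 255 255 254 255
 255 250 107  63  65  70  72  73]
73 [147 147 137 138 148 136  70 107 166 177 192 246 255 252 255 254 253 254
 154  64  66  67  69  69  70  70]
76 [139 140 137 139 147 133 157 255 255 255 255 255 255 255 255 255 223  67
  63  66  66  70  69  69  72  73]
80 [147 143 135 137 145 136 136 255 255 255 255 255 255 255 253 124  60  64
  66  64  69  68  69  69  69  71]
84 [149 146 140 136 147 139 103 207 215 196 173 156 137 100  64  95 103 108
 112 118 121 125 128 130 132 133]
88 [148 148 139 136 144 142  93  67 138 152 145 137 121  68  68 107 183 188
 131  83  80  79  77  78  77  93]
106 [126 117 120 130 137 141 112  53 116 139 138 139 112  62  57  87 187 203
 144  69  65  66  65  66  65  75]
120 [115 125 127 134 134 141 126 154 255 254 254 254 254 254 250 255 254  81
  57  63  63  64  63  63  66  65]
124 [110  97  99 126 134 141 130 145 255 255 255 255 255 254 253 255 255 255
 255 154  62  61  64  64  66  65]
128 [ 88 101 100 130 131 139 135  84  83 128 129 126 216 255 251 254 255 254
 253 255 255 249 182 104  59  63]
131 [106  82  82 121 131 139 137  91  68 119 103  72  86 196 233 255 255 255
 255 255 255 255 254 247 201 155]
[[117 118 109]
 [121 113 104]
 [175  97  90]
 [244  80  75]
 [255  78  72]
 [254  83  78]
 [254  88  82]
 [254  93  87]
 [255  93  88]
 [255  82  77]
 [237  59  55]
 [158  37  34]
 [108  30  28]
 [111  65  66]
 [124 112 116]
 [133 137 141]
 [134 141 146]
 [135 139 146]
 [134 139 146]
 [136 140 147]
 [135 139 147]
 [130 134 142]
 [110 112 119]
 [ 80  81  85]
 [ 62  62  63]
 [ 61  61  63]]
186 [np.float64(0.3685), np.float64(0.3661), np.float64(0.3638)]
188 [np.float64(0.3657), np.float64(0.3634), np.float64(0.3611)]
190 [np.float64(0.3629), np.float64(0.3607), np.float64(0.3585)]
[176  65  12  73 673]
```

The carriage stopped hard at 25 N, but the picture suggests roughly 12 mm of rail still showing. I'll push again with the fingertip higher, to tell the end stop apart from a snag.

```bash
python3 -m crank '[{"tx":16,"ty":13,"tz":50,"rx":0,"ry":0,"rz":0,"claw":255},{"tx":16,"ty":13,"tz":100,"rx":0,"ry":0,"rz":0,"claw":255},{"tx":16,"ty":13,"tz":150,"rx":0,"ry":0,"rz":0,"claw":255},{"tx":16,"ty":13,"tz":190,"rx":0,"ry":0,"rz":0,"claw":255},{"tx":16,"ty":13,"tz":207,"rx":0,"ry":0,"rz":0,"claw":255}]'; python3 -m crank '[{"tx":0,"ty":-6,"tz":0,"rx":0,"ry":0,"rz":0,"claw":255},{"tx":0,"ty":-12,"tz":0,"rx":0,"ry":0,"rz":0,"claw":255},{"tx":0,"ty":-18,"tz":0,"rx":0,"ry":0,"rz":0,"claw":255},{"tx":0,"ty":-23,"tz":0,"rx":0,"ry":0,"rz":0,"claw":255},{"tx":0,"ty":-26,"tz":0,"rx":0,"ry":0,"rz":0,"claw":255}]';python3 -m crank '[{"tx":0,"ty":-2,"tz":0,"rx":0,"ry":0,"rz":0,"claw":255},{"tx":0,"ty":-4,"tz":0,"rx":0,"ry":0,"rz":0,"claw":255},{"tx":0,"ty":-6,"tz":0,"rx":0,"ry":0,"rz":0,"claw":255},{"tx":0,"ty":-8,"tz":0,"rx":0,"ry":0,"rz":0,"claw":255},{"tx":0,"ty":-8,"tz":0,"rx":0,"ry":0,"rz":0,"claw":255}]'
```

```text
time: 21.58
eef_pos: [0.4592, 0.2612, 0.058]
eef_rot: [0.001, 1.0, -0.0, -0.002]
force: [0.6, 0.4, -0.9]
finger_gap: 0.0004
gripper_force: 0.0
time: 22.2
eef_pos: [0.4606, 0.2869, 0.0606]
eef_rot: [0.001, 1.0, -0.001, 0.0]
force: [-1.3, -7.9, 7.5]
finger_gap: 0.0004
gripper_force: 4.0
time: 22.82
eef_pos: [0.4606, 0.2871, 0.0601]
eef_rot: [0.007, 1.0, -0.003, -0.001]
force: [-2.0, -21.7, 18.9]
finger_gap: 0.0006
gripper_force: 10.8
```

The carriage stopped at the same place (y=0.287) at both heights, and its start value works out to 0.115, which is within the given range. So it is home against the end stop. I'll retreat, check the cap and hand in.

```bash
python3 -m crank '[{"tx":0,"ty":10,"tz":0,"rx":0,"ry":0,"rz":0,"claw":255},{"tx":0,"ty":25,"tz":0,"rx":0,"ry":0,"rz":0,"claw":255},{"tx":-5,"ty":25,"tz":-40,"rx":0,"ry":0,"rz":0,"claw":255},{"tx":-10,"ty":20,"tz":-100,"rx":0,"ry":0,"rz":0,"claw":255},{"tx":-15,"ty":0,"tz":-150,"rx":0,"ry":0,"rz":0,"claw":255}]'; python3 -m crank '[{"tx":0,"ty":0,"tz":-50,"rx":0,"ry":0,"rz":0,"claw":255},{"tx":0,"ty":0,"tz":-50,"rx":0,"ry":0,"rz":0,"claw":255},{"tx":0,"ty":0,"tz":-50,"rx":0,"ry":0,"rz":0,"claw":255},{"tx":0,"ty":0,"tz":-50,"rx":0,"ry":0,"rz":0,"claw":255},{"tx":0,"ty":0,"tz":-50,"rx":0,"ry":0,"rz":0,"claw":255}]' >/dev/null
python3 - <<'E'
from h import *
o=manip.get_obs();g=snap('wrist','w11');print(o['eef_pos'],o['force'])
m,B=blobs(g['image'],5,18,150,120)
for s,c in B: print('or',s,wonz(g,o,*c,.09).round(4))
print(manip.job_done())
E
```

```text
time: 23.45
eef_pos: [0.4454, 0.2952, 0.212]
eef_rot: [-0.0, 1.0, -0.001, 0.0]
force: [2.0, 0.8, -0.4]
finger_gap: 0.0007
gripper_force: 0.0
[0.44483404 0.29544749 0.25885282] [-1.05425682  0.42629375  0.10129565]
or [220  88   8  20 110] [0.526  0.3304 0.09  ]
or [263  88   7  20  84] [0.5255 0.2845 0.09  ]
or [244 143  11  15 110] [0.466  0.3028 0.09  ]
the job is handed in; nothing more can be done
None
```

Job handed in at about 23.5 s: by my measurements the lamp is aside (about 1.87 rad), the cap is seated on the lens with both lugs out, and the carriage is against its end stop. That stop showed by force, though about 12 mm of rail still shows before the red block; no verdict came back, and I viewed 11 pictures against the limit of 10.

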